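Lock the lens, then offer up the heavier close-up cell

TASK

The animation camera lies on its back with a lens seated in its mount: turn the mount's lock ring by its lug to the locked mark, so that the lens cannot drop out. Then lift the two look-alike close-up cells one at a time out of the lens tray to feel which is heavier (that one has the thick glass), leaving the lighter one standing in a well of the tray, and offer the heavier up to the lens: hold it level and centred over the lens front, threaded end down, about 3 cm clear of the lens. Finish while holding it there, and leave the other things on the table where they are.

Things in the scene. Friction and masses are not known exactly. Their poses are not given: they have to be found in the camera images.
- lock_ring (a joint): Captive steel lock ring round the lens foot, turning on a vertical axis with light friction (0.08 N m); it stays where left. Value in rad, growing clockwise seen from above: 0 fully open, 1.05 the locked mark, 1.15 its end stop; from 0.95 up it is locked. Starts between 0 and 0.35.
- lug_grip (a point): Grip point of the ring's one upright steel lug, 60 mm from the ring axis; turns with the ring. The lug is 12 mm thick (in the turning direction), 24 mm long (48 to 72 mm from the axis) and 26 mm tall; its top is 11 mm above this point, the camera's flat face 22 mm below it. The lens (32.5 mm radius) stands 32 mm higher than this point.
- ring_axis (a point): Point on the vertical turning axis of the lock ring, at the height of lug_grip.
- lock_mark (a point): Where lug_grip comes to stand when the ring is at its locked mark: midway between two short white lines on the camera's face (a single white dot marks the open end), at the height of lug_grip. Fixed to the camera.
- lens_front (a point): Centre of the front face of the lens, which looks straight up: 148 mm above the table, 65 mm across. The camera is a black box 116 x 116 mm, its flat face 94 mm above the table, lying on a 165 mm square rubber mat; fixed in place. z is up.
- cell_a_mid (a point): Centre (half-way up) of one close-up cell: a black cylinder 52 mm across, 50 mm tall, capped flat top, threaded foot (49 mm across, lowest 5 mm), z up its axis. It stands in a tray well, this point 17 mm above the foam: grip about 8 mm above this point to keep fingertips off the foam. Either cell may stand in either well; one weighs 0.27 to 0.34 kg, the other 0.12 to 0.16 kg, unmarked.
- cell_b_mid (a point): Centre (half-way up) of the other close-up cell; all as for cell_a_mid.
- well_0 (a point): Centre of the floor of one of the tray's two round wells, 57 mm across, 8 mm deep, floor 26 mm above the table. A cell standing in it has its centre 25 mm above this point. The wells are 124 mm apart (y runs from well_0 to well_1). The tray is a shallow black shell, 176 x 266 mm, filled with grey foam, top 34 mm above the table; fixed.
- well_1 (a point): Centre of the floor of the other well; all as for well_0.
- rear_cap: Bystander: black lens rear cap, 40 mm across, 14 mm tall, lying on the tray's foam. Origin at its underside.
- front_cap: Bystander: black lens cap, 60 mm across, 9 mm thick, on the table. Origin at its underside.
- blower: Bystander: rubber dust blower standing on its base, 56 mm across, 98 mm tall. Origin at its underside.
- tape_roll: Bystander: roll of grey cloth tape, 104 mm across, 48 mm tall. Origin at its underside.
- lens_brush: Bystander: brush, 160 mm long, lying along its x. Origin at its underside.
- spring_clamp: Bystander: spring clamp, about 110 mm long, 20 mm tall, lying flat. Origin at its underside.

How it is judged:
On the way, in this order (a step that is already met when the one before it is completed fails the run):
1. the lock ring is turned to its locked mark while both cells still stand in the tray (value of joint lock_ring above 0.95 rad and ((horizontal distance between cell_a_mid and well_0 below 0.008 m and z of cell_a_mid in the frame of well_0 below 0.029 m) or (horizontal distance between cell_a_mid and well_1 below 0.008 m and z of cell_a_mid in the frame of well_1 below 0.029 m)) and ((horizontal distance between cell_b_mid and well_0 below 0.008 m and z of cell_b_mid in the frame of well_0 below 0.029 m) or (horizontal distance between cell_b_mid and well_1 below 0.008 m and z of cell_b_mid in the frame of well_1 below 0.029 m))), for 0.2 s.
2. the cell that turns out lighter is lifted clear of the tray on its own, while the heavier (which presses on the tray with over 2.1 N) stands in a well (((z of cell_a_mid in the frame of well_0 above 0.04 m and contact force between the fingers and cell_a above 0.5 N and contact force between cell_a and tray below 0.05 N and ((horizontal distance between cell_b_mid and well_0 below 0.008 m and z of cell_b_mid in the frame of well_0 below 0.029 m) or (horizontal distance between cell_b_mid and well_1 below 0.008 m and z of cell_b_mid in the frame of well_1 below 0.029 m)) and contact force between cell_b and tray above 2.1 N) or (z of cell_b_mid in the frame of well_0 above 0.04 m and contact force between the fingers and cell_b above 0.5 N and contact force between cell_b and tray below 0.05 N and ((horizontal distance between cell_a_mid and well_0 below 0.008 m and z of cell_a_mid in the frame of well_0 below 0.029 m) or (horizontal distance between cell_a_mid and well_1 below 0.008 m and z of cell_a_mid in the frame of well_1 below 0.029 m)) and contact force between cell_a and tray above 2.1 N))), for 0.3 s.
3. the lighter cell stands in a well again (pressing on the tray with under 2.1 N) and the heavier is lifted clear (((z of cell_a_mid in the frame of well_0 above 0.04 m and contact force between the fingers and cell_a above 0.5 N and contact force between cell_a and tray below 0.05 N and ((horizontal distance between cell_b_mid and well_0 below 0.008 m and z of cell_b_mid in the frame of well_0 below 0.029 m) or (horizontal distance between cell_b_mid and well_1 below 0.008 m and z of cell_b_mid in the frame of well_1 below 0.029 m)) and contact force between cell_b and tray between 0.3 and 2.1 N) or (z of cell_b_mid in the frame of well_0 above 0.04 m and contact force between the fingers and cell_b above 0.5 N and contact force between cell_b and tray below 0.05 N and ((horizontal distance between cell_a_mid and well_0 below 0.008 m and z of cell_a_mid in the frame of well_0 below 0.029 m) or (horizontal distance between cell_a_mid and well_1 below 0.008 m and z of cell_a_mid in the frame of well_1 below 0.029 m)) and contact force between cell_a and tray between 0.3 and 2.1 N))), for 0.3 s.
At the end, for the whole second after the job is handed in: Ring at its mark (0.95 rad or more); the heavier cell held still over the lens, foot down, within 12 mm of the lens axis, tilted under 0.15 rad, underside 10 to 60 mm above the lens, not touching the camera; the lighter stands on the floor of a well, within 8 mm of centre, upright and untouched (value of joint lock_ring above 0.95 rad and ((horizontal distance between cell_a_mid and lens_front below 0.012 m and z of cell_a_mid in the frame of lens_front between 0.035 and 0.085 m and angle between cell_a_mid's own z axis and vertical below 0.15 rad and contact force between the fingers and cell_a above 0.5 N and contact force between cell_a and camera below 0.05 N and linear speed of each of cell_a, cell_b below 0.03 m/s and angle between cell_b_mid's own z axis and vertical below 0.1 rad and contact force between the fingers and cell_b below 0.05 N and ((horizontal distance between cell_b_mid and well_0 below 0.008 m and z of cell_b_mid in the frame of well_0 below 0.029 m) or (horizontal distance between cell_b_mid and well_1 below 0.008 m and z of cell_b_mid in the frame of well_1 below 0.029 m)) and contact force between cell_b and tray between 0.3 and 2.1 N) or (horizontal distance between cell_b_mid and lens_front below 0.012 m and z of cell_b_mid in the frame of lens_front between 0.035 and 0.085 m and angle between cell_b_mid's own z axis and vertical below 0.15 rad and contact force between the fingers and cell_b above 0.5 N and contact force between cell_b and camera below 0.05 N and linear speed of each of cell_b, cell_a below 0.03 m/s and angle between cell_a_mid's own z axis and vertical below 0.1 rad and contact force between the fingers and cell_a below 0.05 N and ((horizontal distance between cell_a_mid and well_0 below 0.008 m and z of cell_a_mid in the frame of well_0 below 0.029 m) or (horizontal distance between cell_a_mid and well_1 below 0.008 m and z of cell_a_mid in the frame of well_1 below 0.029 m)) and contact force between cell_a and tray between 0.3 and 2.1 N))); the arm keeps its last pose, push and grip.
It fails at once if a bystander is moved by more than 20 mm (distance of any of rear_cap, front_cap, blower, tape_roll, lens_brush, spring_clamp from where it was at the start of the episode above 0.02 m).
It fails at once if a cell is tipped by more than 0.6 rad (angle between any of cell_a_mid, cell_b_mid's own z axis and vertical above 0.6 rad).
It fails at once if a cell is knocked against the camera or lens with more than 10 N (contact force between any of cell_a, cell_b and camera above 10 N).
It also fails if it takes over 72 s, if anything falls off the work surface, if the arm or the gripper's body presses on something with over 40 N, if the wrist force passes 120 N, or if a joint passes its speed limit or range.

ROBOT

A 6-joint arm with a two-finger parallel gripper is mounted at the origin on the work surface. World frame = base frame: x ahead of the robot, y to its left, z up, the work surface at z = 0. Lengths are in m, angles in rad, forces in N, time in s.
With the tool pointing down it reaches from about 0.35 to 0.975 m from the base axis. Payload 17.4 kg.
Tool frame: the origin (TCP) lies where the fingers leave the gripper's body, on its centre line; the fingertips stand 73 mm ahead of it and the grasp point (between the pads) lies 54 mm ahead of it (arm.hold_point_z is the z of the grasp point in the tool frame, in m); z points along the fingers, y is the line along which they close (so a half turn about z gives the same grasp; the last joint's range is limited). The gripper opens to 85 mm and grips with 20 to 120 N. Pads are 22 mm wide; open, the fingers measure 114 mm over their backs; the gripper's body (76 mm by 85 mm) begins 54 mm behind the grasp point. The pads swing forward as they close: fully open they stand 13 mm farther back than shut.
Start: joints at [1.234, 0.116, 1.442, -0, 1.584, -0.038], TCP at [0.199, 0.645, 0.304] pointing down, gripper open.
Joint ranges: [-2.83, 2.83], [-0.83, 2.19], [0.07, 2.5], [-1.14, 4.28], [0.01, 3], [-2.97, 2.97]. Speed limits (rad/s): [1.89, 1.89, 2.22, 3.14, 3.14, 3.14].

INTERFACE

Orientations are given as a unit quaternion [x, y, z, w].
In Python, from cell import status, imaging, job, arm gives the robot as it stands.
- The arm moves only by the shell command python3 -m jog 'ROWS' [FORCE]. ROWS is text: rows parted by semicolons, each of 7 numbers parted by spaces: the shift along the world's x, y, z in mm, then the turn, a rotation vector about the world's x, y, z in rad, then the opening, from -1 (shut) to 1 (fully open), so that 0 is half open. In form: tx ty tz wx wy wz gripper; .... A call has 1 to 8 rows; each row is the pose to reach, as a shift and turn from the pose commanded when the call began; what a row does not reach only later rows make up. A row lasts 1/8 s, in which the tool goes at most 62.5 mm and 10.7 degrees, less where a joint would pass 70% of its speed; a pose out of reach is approached as far as the arm can. A call with a gripper value outside its range is refused whole. The fingers move at their own pace and stop on an object; FORCE is the grip in N (left out, the last holds). Time passes only in rows, so rows that repeat a pose let the fingers close. It gives the time, the measured TCP pose, the force, the opening and the grip force at its end, in the units of the state.
- status.get_obs(): the state, without advancing time (a new reading comes with each control period).
- imaging.read_camera(name): name is "scene" or "top" or "wrist"; returns a dict with "frame" (400x640x3 uint8, red, green, blue), "fx", "fy", "cx", "cy" (pixels), "rvec" (rotation vector, rad) and "tvec" (3), from world to camera coordinates, as OpenCV has them. Camera axes: x right, y down, z forward; pixel columns grow to the right and rows downward; lengths in m; the calibration is good to about 2 mm. A picture is of the moment at which its call begins. There is no depth.
- job.job_done(): hands the job in; it is judged then, once.
The state is a dict: "clock": time; "joints": joint angles; "qvel": joint speeds; "joint_efforts": joint torques, N m; "eef_pos": TCP position; "ee_rot": TCP orientation; "ft_force": force on the tool from outside, world axes, zero at the start; "wrist_torque": the same for the moment, N m; "finger_gap": opening from 0.0 (shut) to 1.0 (fully open); "finger_force": force on a finger pad.
Only numpy, scipy, OpenCV 4.12 (cv2) and the standard library are available. Lean on these libraries where they do the work, as an engineer would, in place of code of your own. Each camera call takes 0.05 s, during which the arm holds its last target. There are 200 camera calls.

## Working session

There is one attempt and no reset: what is moved stays moved. The work goes in short steps, Python scripts to look and compute and a shell command to move; the robot and the scene stay as the last step left them, time stands still between calls to the robot, and variables do not carry over. Pictures are saved under pics/ and viewed, at most 10 in all, crops included, and the job is handed in when it is done.

```bash
mkdir -p pics; cat > h.py <<'E'
import numpy as np, cv2
from cell import status, imaging, job, arm
def cam(n):
    c=imaging.read_camera(n); R=cv2.Rodrigues(np.array(c['rvec'],float))[0]; t=np.array(c['tvec'],float).ravel()
    return c,R,t
def save(n,f):
    c,R,t=cam(n); cv2.imwrite('pics/'+f,c['frame'][:,:,::-1]); np.savez('pics/'+f+'.npz',R=R,t=t,k=[c['fx'],c['fy'],c['cx'],c['cy']])
def px2w(f,u,v,z):
    d=np.load('pics/'+f+'.npz');R,t,k=d['R'],d['t'],d['k']
    r=R.T@np.array([(u-k[2])/k[0],(v-k[3])/k[1],1]);o=-R.T@t
    return o+r*(z-o[2])/r[2]
def w2px(f,p):
    d=np.load('pics/'+f+'.npz');R,t,k=d['R'],d['t'],d['k']
    q=R@np.array(p)+t; return k[:2]*q[:2]/q[2]+k[2:]
E
python3 - <<'E'
from h import *
for n in ['top','scene']:
    save(n,n+'1.png'); d=np.load(f'pics/{n}1.png.npz'); print(n,-d['R'].T@d['t'],d['R'][2],d['k'])
o=status.get_obs(); print(o['clock'],o['eef_pos'],o['ee_rot'],o['ft_force'])
E
```

```text
top [ 0.46703812 -0.00663164  1.00437043] [ 0.17856517  0.00723748 -0.98390147] [440.06466364 440.06466364 324.48989014 193.58396459]
scene [1.00734618 0.11211618 0.71604962] [-0.53069082 -0.17180983 -0.82996906] [380.18881325 380.18881325 317.23125765 199.21852137]
0.1 [0.19866376 0.64500364 0.30323651] [ 1.48836890e-01  9.88861621e-01 -5.14970545e-04 -9.57217332e-05] [ 0.04904373 -0.03484074 -0.2214369 ]
```

View pics/top1.png

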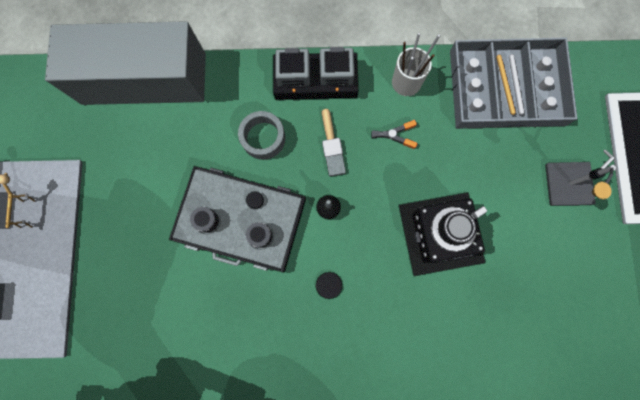

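View pics/scene1.png

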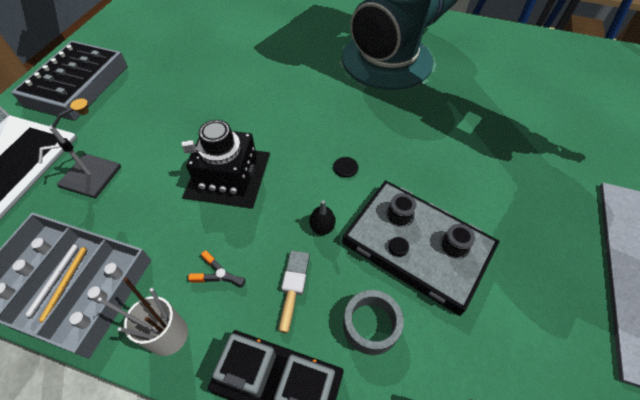

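The top view shows the tray (two cells at about (203,218) and (260,234)), the blower at (329,207), and the camera at (443,232) with its lug at about (481,212). I'll take enlarged crops for accuracy.

```bash
python3 - <<'E'
from h import *
a=cv2.imread('pics/top1.png'); b=cv2.imread('pics/scene1.png')
r=lambda i,x,y,w,h,s:cv2.resize(i[y:y+h,x:x+w],None,fx=s,fy=s,interpolation=cv2.INTER_CUBIC)
cv2.imwrite('pics/c1.png',np.hstack([r(a,395,185,100,100,4),r(b,175,110,100,100,4)]))
cv2.imwrite('pics/c2.png',np.vstack([r(a,165,160,190,70+45,3.0*4/3),]))
E
```

```text
(no output)
```

View pics/c1.png

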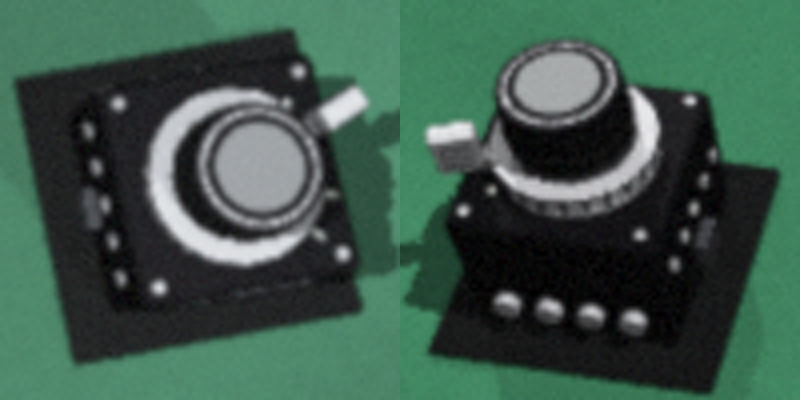

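View pics/c2.png

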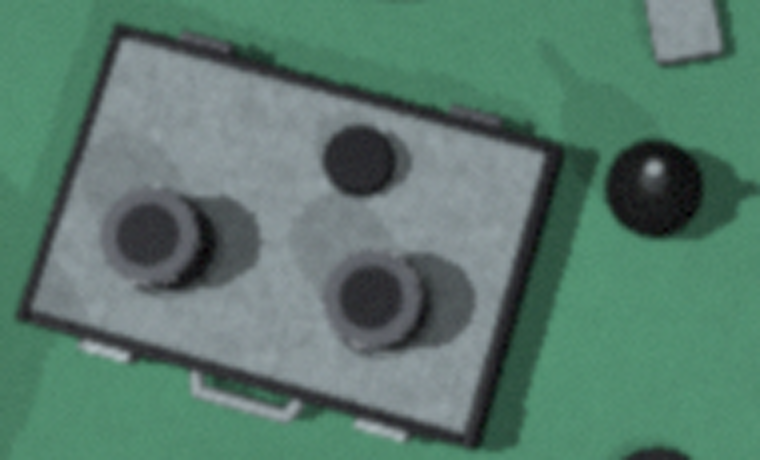

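The crops show the lens face centred at top pixel (460,226.8) and scene pixel (214.3,131.3). The lug top is at (481.3,211.8), the open dot at (466.8,210.8), and the lock lines at (478,233.3) and (475,243.8). The cell tops are at (203.3,219.5) and (258.8,235), the rear cap at (255,200).

```bash
python3 - <<'E'
from h import *
T='top1.png';S='scene1.png'
L=px2w(T,460,226.75,.148);L2=px2w(S,214.25,131.25,.148);print('lens',L,L2)
L=(L+L2)/2
g=px2w(T,481.25,211.75,.127);g2=px2w(S,188,142,.127);print('lug',g,g2)
for n,p in dict(lug=g,lug2=g2,dot=px2w(T,466.75,210.75,.094),m1=px2w(T,478,233.25,.094),m2=px2w(T,475,243.75,.094)).items():
    d=(p-L)[:2];print(n,p,np.hypot(*d),np.arctan2(d[1],d[0]))
A=px2w(T,203.25,219.5,.076);B=px2w(T,258.75,235,.076);print('A',A,'B',B,np.linalg.norm(A-B),np.arctan2(*(A-B)[1::-1]))
# refine by scene
sc=cv2.imread('pics/'+S)
print('sceneA',w2px(S,A),'sceneB',w2px(S,B)); print('sc',px2w(S,459,232,.076),px2w(S,402.5,202,.076))
print('rear',px2w(T,255,200,.048),'blower',px2w(T,328.5,207,.05))
print('traycorners',[px2w(T,165+x/4,160+y/4,.034)[:2].round(3) for x,y in [(118,28),(560,150),(475,442),(22,318)]])
print('boxcorners(screws)',[px2w(T,395+x/4,185+y/4,.094)[:2].round(3) for x,y in [(118,104),(298,72),(343,253),(158,288)]])
E
```

```text
lens [ 0.55094696 -0.26242785  0.148     ] [ 0.55326187 -0.25754797  0.148     ]
lug [ 0.58216291 -0.31338989  0.127     ] [ 0.58143584 -0.30849267  0.127     ]
lug [ 0.58216291 -0.31338989  0.127     ] 0.06128037089276681 -1.058124166534086
lug2 [ 0.58143584 -0.30849267  0.127     ] 0.056683719925363904 -1.0269191371564894
dot [ 0.58925601 -0.29506562  0.094     ] 0.05109487072108016 -0.7566935610650483
m1 [ 0.54201935 -0.31450541  0.094     ] 0.05544245602851286 -1.7537161739644933
m2 [ 0.52063834 -0.30659241  0.094     ] 0.0562324945594503 -2.1646644193573037
A [0.58534487 0.25931013 0.076     ] B [0.54981294 0.14083031 0.076     ] 0.12369311015990932 1.279432588098329
sceneA [457.48655054 232.9037786 ] sceneB [400.37434287 201.74326163]
sc [0.58240352 0.26183288 0.076     ] [0.54904282 0.14503311 0.076     ]
rear [0.62970087 0.15402918 0.048     ] blower [ 0.61016543 -0.00778102  0.05      ]
traycorners [array([0.711, 0.295]), array([0.635, 0.044]), array([0.475, 0.093]), array([0.548, 0.343])]
boxcorners(screws) [array([ 0.591, -0.207]), array([ 0.605, -0.302]), array([ 0.511, -0.318]), array([ 0.495, -0.222])]
```

```bash
python3 -m jog '190 -480 0 0 0 -0.37 0;190 -480 0 0 0 -0.37 0;190 -480 0 0 0 -0.37 0;190 -480 0 0 0 -0.37 0;190 -480 0 0 0 -0.37 0;190 -480 0 0 0 -0.37 0;190 -480 0 0 0 -0.37 0;190 -480 0 0 0 -0.37 0' 40; python3 -m jog '193 -477 0 0 0 -0.37 0;193 -477 0 0 0 -0.37 0;193 -477 0 0 0 -0.37 0;193 -477 0 0 0 -0.37 0;193 -477 0 0 0 -0.37 0;193 -477 0 0 0 -0.37 0;193 -477 0 0 0 -0.37 0;193 -477 0 0 0 -0.37 0'; python3 -m jog '193 -477 0 0 0 -0.37 0;0 0 0 0 0 0 0' >/dev/null; python3 - <<'E'
from h import *
o=status.get_obs(); print(o['clock'],o['eef_pos'],o['ee_rot'],o['finger_gap'])
E
```

```text
clock: 1.1
eef_pos: [0.3828, 0.1783, 0.3038]
ee_rot: [0.328, 0.945, 0.0, 0.0]
ft_force: [1.6, 0.5, 0.9]
finger_gap: 0.502
finger_force: 0.0
clock: 2.1
eef_pos: [0.5706, -0.2855, 0.3035]
ee_rot: [0.496, 0.868, 0.0, -0.0]
ft_force: [-1.1, 0.5, 0.6]
finger_gap: 0.5
finger_force: 0.0
2.35 [ 0.57292681 -0.2892214   0.29485345] [ 4.99403431e-01  8.66346069e-01 -4.40339641e-04 -6.36462065e-03] 0.5014844739906025
```

```bash
python3 -m jog '0 0 0 0 0 0 0;0 0 0 0 0 0 0'; python3 - <<'E'
from h import *
save('wrist','w1.png')
for p in [(.5515,-.2605,.148),(.582,-.312,.127)]: print(w2px('w1.png',p))
E
```

```text
clock: 2.6
eef_pos: [0.5703, -0.2832, 0.3041]
ee_rot: [0.496, 0.868, -0.0, 0.0]
ft_force: [0.2, -1.1, 1.0]
finger_gap: 0.501
finger_force: 0.0
[313.73067377 156.37070584]
[314.75422247 230.99229978]
```

View pics/w1.png

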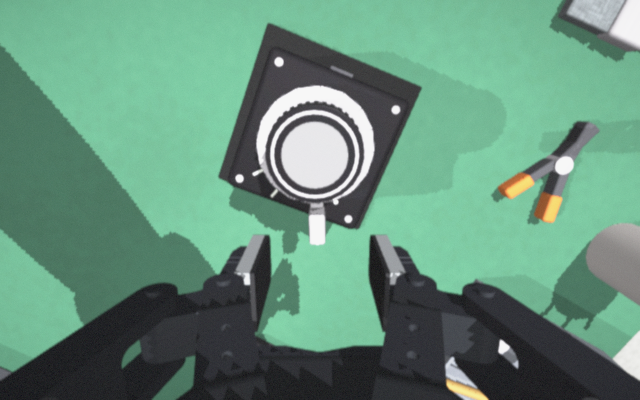

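The wrist view shows the lens face at (315,155), the lug centred at about (317,228), the lock lines at (257,173) and (274,193), and the dot at (336,202).

```bash
python3 - <<'E'
from h import *
W='w1.png'
L=px2w(W,315,155,.148);print(L)
for n,u,v,z in [('lug',317,228,.127),('in',317,213,.127),('out',317.5,243,.127),('m1',257,173,.094),('m2',274,193,.094),('dot',336,202,.094)]:
    p=px2w(W,u,v,z);d=(p-L)[:2];print(n,p,np.hypot(*d),np.arctan2(d[1],d[0]))
print(np.mean([px2w(W,u,v,.094) for u,v in [(279,62),(396,110),(348,219),(239,179)]],0))
E
```

```text
[ 0.55175948 -0.25930949  0.148     ]
lug [ 0.58224704 -0.30908152  0.127     ] 0.058367342917455725 -1.0212043787227263
in [ 0.57627693 -0.29887503  0.127     ] 0.04654608069509069 -1.0160414132907503
out [ 0.58868721 -0.3193407   0.127     ] 0.07047980887006812 -1.019317184383403
m1 [ 0.52225502 -0.30357406  0.094     ] 0.05319647785474758 -2.1587166588850133
m2 [ 0.54223409 -0.3113983   0.094     ] 0.052952595938782716 -1.7516659879254564
dot [ 0.59043926 -0.29210723  0.094     ] 0.05071308886775057 -0.703291134939689
[ 0.55193344 -0.25994861  0.094     ]
```

```bash
python3 -m jog '12 -28 0 0 0 0 0;12 -28 -50 0 0 0 0;12 -28 -90 0 0 0 0;12 -28 -120 0 0 0 0;12 -28 -130 0 0 0 0;12 -28 -130 0 0 0 0' && python3 -m jog '0 0 0 0 0 0 -1;0 0 0 0 0 0 -1;0 0 0 0 0 0 -1;0 0 0 0 0 0 -1' 30
```

```text
clock: 3.4
eef_pos: [0.5824, -0.3115, 0.1744]
ee_rot: [0.497, 0.868, -0.0, 0.0]
ft_force: [1.1, 1.3, 0.3]
finger_gap: 0.5
finger_force: 0.0
clock: 3.9
eef_pos: [0.5827, -0.3115, 0.1755]
ee_rot: [0.496, 0.868, 0.0, 0.001]
ft_force: [-0.1, -0.5, 7.3]
finger_gap: 0.133
finger_force: 34.7
```

```bash
python3 - <<'E'
from h import *
p=status.get_obs()['eef_pos']; c=np.array([.5517,-.260]); d=np.array(p[:2])-c;print(np.hypot(*d),np.arctan2(d[1],d[0]))
r=np.hypot(*d);a=np.arctan2(d[1],d[0])
for i in range(1,9):
    t=a-.1188*i; q=c+r*np.array([np.cos(t),np.sin(t)])-p[:2]; print(i,(q*1000).round(1),-.1188*i)
E
```

```text
0.06013150113307161 -1.0284472261421111
1 [-6.3 -3.3] -0.1188
2 [-13.   -5.9] -0.2376
3 [-19.9  -7.6] -0.3564
4 [-27.   -8.5] -0.4752
5 [-34.1  -8.5] -0.594
6 [-41.2  -7.8] -0.7128
7 [-48.2  -6.1] -0.8316
8 [-54.9  -3.7] -0.9504
```

```bash
python3 -m jog '-6 -3 0 0 0 -0.12 -1;-13 -6 0 0 0 -0.24 -1;-20 -8 0 0 0 -0.36 -1;-27 -8.5 0 0 0 -0.475 -1' && python3 -m jog '-7 0 0 0 0 -0.12 -1;-14 1 0 0 0 -0.24 -1;-21 2.5 0 0 0 -0.355 -1;-28 5 0 0 0 -0.475 -1;-28 5 0 0 0 -0.475 -1;-28 5 0 0 0 -0.475 -1'; python3 - <<'E'
from h import *
o=status.get_obs();print(np.array(o['ft_force']).round(1),np.array(o['joints']).round(3)); d=np.array(o['eef_pos'][:2])-[.5517,-.26];print(np.hypot(*d),np.arctan2(d[1],d[0]))
E
```

```text
clock: 4.4
eef_pos: [0.5554, -0.3198, 0.1755]
ee_rot: [0.688, 0.726, 0.0, 0.001]
ft_force: [-0.6, 2.7, 8.7]
finger_gap: 0.132
finger_force: 35.0
clock: 5.15
eef_pos: [0.5275, -0.3147, 0.1754]
ee_rot: [0.838, 0.545, 0.0, 0.001]
ft_force: [-3.0, 4.2, 9.1]
finger_gap: 0.134
finger_force: 35.1
[-3.   4.2  9.1] [-0.58   0.048  1.725  0.     1.367 -0.162]
0.05985116116241694 -1.9875823632432672
```

```bash
python3 -m jog '0 0 0 0 0 0 0;0 0 0 0 0 0 0;0 0 0 0 0 0 0;0 0 60 0 0 0 0;0 0 120 0 0 0 0;0 0 125 0 0 0 0;0 0 125 0 0 0 0'; python3 - <<'E'
from h import *
save('wrist','w2.png'); save('top','t2.png')
a=cv2.imread('pics/w2.png'); b=cv2.imread('pics/t2.png'); cv2.imwrite('pics/c3.png',cv2.resize(a,(800,500)))
E
python3 -m jog '11 228 0 0 0 0.85 1;11 228 0 0 0 0.85 1;11 228 0 0 0 0.85 1;11 228 0 0 0 0.85 1;11 228 0 0 0 0.85 1;11 228 0 0 0 0.85 1'
python3 -m jog '11 229 0 0 0 0.84 1;11 229 0 0 0 0.84 1;11 229 0 0 0 0.84 1;11 229 0 0 0 0.84 1;11 229 0 0 0 0.84 1;11 229 0 0 0 0.84 1;11 229 0 0 0 0.84 1'
python3 -c "
from h import *
save('wrist','w3.png')
for p in [(.5845,.26,.076),(.5495,.1425,.076)]: print(w2px('w3.png',p))"
```

```text
clock: 6.02
eef_pos: [0.5272, -0.3148, 0.2986]
ee_rot: [0.838, 0.545, -0.0, 0.0]
ft_force: [-0.4, 0.6, -0.8]
finger_gap: 0.501
finger_force: 0.0
clock: 6.88
eef_pos: [0.5381, -0.0864, 0.2975]
ee_rot: [0.539, 0.842, -0.0, -0.001]
ft_force: [-0.1, 0.6, 0.3]
finger_gap: 1.001
finger_force: 0.0
clock: 7.75
eef_pos: [0.5494, 0.1415, 0.2985]
ee_rot: [0.151, 0.989, -0.0, -0.0]
ft_force: [-0.6, 0.3, -0.0]
finger_gap: 1.0
finger_force: 0.0
[465.42300622 176.39101281]
[321.65540642 178.44566102]
```

View pics/c3.png

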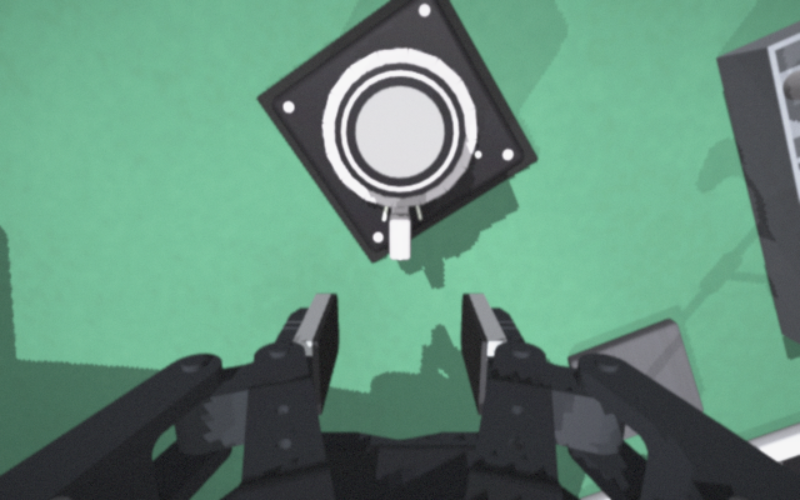

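View pics/w3.png

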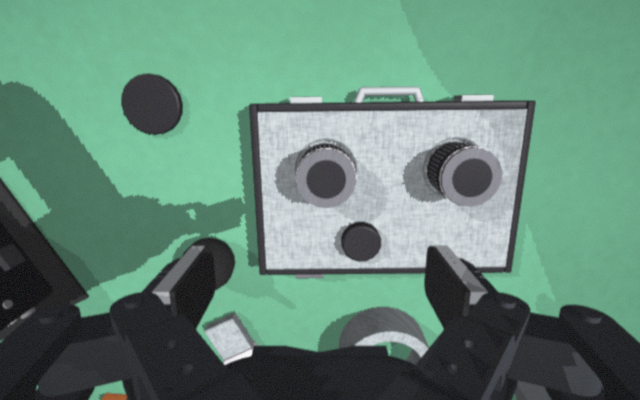

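In the first crop, the lug stands between the two white lines, so the ring is locked. In the wrist view, cell B's top is at (325,178) and cell A's at (470,177).

```bash
python3 -c "
from h import *
A=px2w('w3.png',470,177,.076);B=px2w('w3.png',325,178,.076);print(A,B,np.linalg.norm(A-B),np.arctan2((A-B)[1],(A-B)[0]),status.get_obs()['eef_pos'])"
```

```text
[0.58619418 0.2636232  0.076     ] [0.54998281 0.1453391  0.076     ] 0.12370283913100107 1.2737170417813586 [0.54938577 0.14142842 0.29862218]
```

```bash
python3 -m jog '0.5 2.5 -60 0 0 0 1;0.5 2.5 -120 0 0 0 1;0.5 2.5 -160 0 0 0 1;0.5 2.5 -180 0 0 0 1;0.5 2.5 -188 0 0 0 1;0.5 2.5 -188 0 0 0 1' && python3 -m jog '0 0 0 0 0 0 0.4;0 0 0 0 0 0 0.3;0 0 0 0 0 0 0.2;0 0 0 0 0 0 0;0 0 0 0 0 0 -0.2;0 0 0 0 0 0 -0.2' 40
```

```text
clock: 8.55
eef_pos: [0.5503, 0.1447, 0.1119]
ee_rot: [0.149, 0.989, 0.0, 0.0]
ft_force: [-0.1, 0.5, 0.5]
finger_gap: 1.0
finger_force: 0.0
clock: 9.3
eef_pos: [0.5502, 0.1448, 0.112]
ee_rot: [0.149, 0.989, 0.0, 0.001]
ft_force: [-2.3, 0.4, 8.9]
finger_gap: 0.591
finger_force: 40.6
```

```bash
python3 -m jog '0 0 8 0 0 0 -0.2;0 0 20 0 0 0 -0.2;0 0 40 0 0 0 -0.2;0 0 50 0 0 0 -0.2;0 0 50 0 0 0 -0.2;0 0 50 0 0 0 -0.2;0 0 50 0 0 0 -0.2;0 0 50 0 0 0 -0.2';for i in 1 2 3 4 5; do python3 -m jog '0 0 0 0 0 0 -0.2' | grep -E "ft_force|eef"; done
```

```text
clock: 10.3
eef_pos: [0.5497, 0.1447, 0.1605]
ee_rot: [0.149, 0.989, -0.0, -0.0]
ft_force: [0.3, -0.5, -1.7]
finger_gap: 0.588
finger_force: 41.8
eef_pos: [0.5497, 0.1447, 0.1607]
ft_force: [-0.8, 0.3, -1.2]
eef_pos: [0.5498, 0.1447, 0.1608]
ft_force: [-0.3, 0.1, -2.3]
eef_pos: [0.5498, 0.1447, 0.1609]
ft_force: [0.6, 0.8, -1.3]
eef_pos: [0.5498, 0.1447, 0.1609]
ft_force: [0.5, 0.0, -1.4]
eef_pos: [0.5498, 0.1447, 0.1609]
ft_force: [0.5, 0.3, -1.6]
```

About 1.55 N, so this is likely the lighter cell. I'll set it back in its well, then lift the other one to confirm.

```bash
python3 -m jog '0 0 -20 0 0 0 -0.2;0 0 -35 0 0 0 -0.2;0 0 -44 0 0 0 -0.2;0 0 -48 0 0 0 -0.2;0 0 -50 0 0 0 -0.2;0 0 -50 0 0 0 -0.2;0 0 -50 0 0 0 -0.2' && python3 -m jog '0 0 0 0 0 0 0.3;0 0 0 0 0 0 0.6;0 0 0 0 0 0 1;0 0 0 0 0 0 1;0 0 20 0 0 0 1;0 0 60 0 0 0 1;0 0 120 0 0 0 1;0 0 120 0 0 0 1'; python3 -m jog '35 118 0 0 0 0 1;35 118 0 0 0 0 1;35 118 0 0 0 0 1;35 118 0 0 0 0 1;35 118 0 0 0 0 1'; python3 -c "
from h import *
save('wrist','w4.png')
a=cv2.imread('pics/w4.png'); b=px2w
print(w2px('w4.png',(.5498,.144,.076)),w2px('w4.png',(.585,.262,.076)))"
```

```text
clock: 11.8
eef_pos: [0.5499, 0.1447, 0.112]
ee_rot: [0.149, 0.989, 0.0, 0.0]
ft_force: [-6.4, -1.6, 9.0]
finger_gap: 0.595
finger_force: 42.7
clock: 12.8
eef_pos: [0.551, 0.145, 0.2376]
ee_rot: [0.149, 0.989, 0.002, 0.004]
ft_force: [0.6, 0.2, -0.0]
finger_gap: 0.999
finger_force: 0.0
clock: 13.42
eef_pos: [0.5847, 0.2617, 0.2313]
ee_rot: [0.149, 0.989, 0.0, 0.0]
ft_force: [-0.7, 0.5, -0.3]
finger_gap: 1.001
finger_force: 0.0
[137.34656181 202.98527446] [321.2295046  201.06703523]
```

View pics/w4.png

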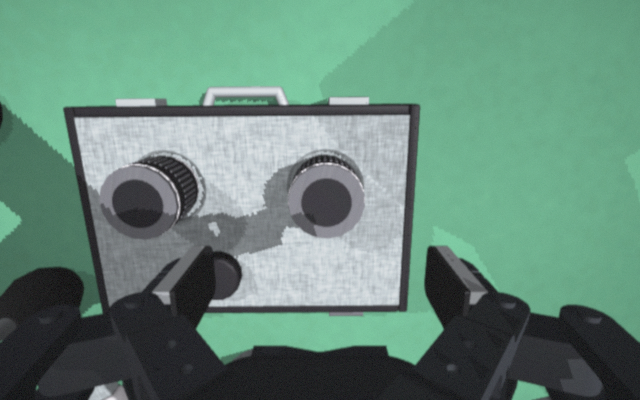

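Cell A's top is at (326,200), about 5 px right of my estimate, which puts it near y=0.264. Cell B, back in its well at (139,202), looks upright and seated.

```bash
python3 -m jog '1 2 -50 0 0 0 1;1 2 -90 0 0 0 1;1 2 -112 0 0 0 1;1 2 -120 0 0 0 1;1 2 -120 0 0 0 1' && python3 -m jog '0 0 0 0 0 0 0.4;0 0 0 0 0 0 0.3;0 0 0 0 0 0 0.2;0 0 0 0 0 0 0;0 0 0 0 0 0 -0.2;0 0 0 0 0 0 -0.2' 50;  python3 -m jog '0 0 8 0 0 0 -0.2;0 0 20 0 0 0 -0.2;0 0 40 0 0 0 -0.2;0 0 50 0 0 0 -0.2;0 0 50 0 0 0 -0.2;0 0 50 0 0 0 -0.2;0 0 50 0 0 0 -0.2;0 0 50 0 0 0 -0.2';for i in 1 2 3 4 5; do python3 -m jog '0 0 0 0 0 0 -0.2' | grep -E "ft_force|eef"; done
```

```text
clock: 14.1
eef_pos: [0.5861, 0.2647, 0.1118]
ee_rot: [0.149, 0.989, 0.0, 0.0]
ft_force: [1.0, -0.3, 0.6]
finger_gap: 0.995
finger_force: 0.0
clock: 14.85
eef_pos: [0.5861, 0.2649, 0.1121]
ee_rot: [0.149, 0.989, 0.0, 0.001]
ft_force: [-2.4, -0.5, 7.8]
finger_gap: 0.587
finger_force: 51.0
clock: 15.85
eef_pos: [0.5857, 0.2646, 0.1604]
ee_rot: [0.149, 0.989, -0.0, -0.0]
ft_force: [0.3, -0.8, -2.4]
finger_gap: 0.585
finger_force: 52.4
eef_pos: [0.5857, 0.2647, 0.1607]
ft_force: [-0.6, -0.3, -2.8]
eef_pos: [0.5858, 0.2647, 0.1608]
ft_force: [-0.0, -0.6, -2.7]
eef_pos: [0.5858, 0.2647, 0.1609]
ft_force: [0.3, 0.8, -3.2]
eef_pos: [0.5858, 0.2647, 0.1609]
ft_force: [0.2, -0.6, -2.1]
eef_pos: [0.5858, 0.2647, 0.1609]
ft_force: [0.6, -0.1, -2.5]
```

Cell A reads about 2.6 N, so it is the heavier. Now I'll carry it over the lens.

```bash
python3 -m jog '0 0 30 0 0 0 -0.2;0 0 70 0 0 0 -0.2;0 0 110 0 0 0 -0.2;0 -10 130 0 0 0 -0.2;-2 -40 140 0 0 0 -0.2;-5 -80 140 0 0 0 -0.2;-8 -120 140 0 0 0 -0.2;-10 -160 140 0 0 0 -0.2' && python3 -m jog '-3 -45 0 0 0 0 -0.2;-6 -90 0 0 0 0 -0.2;-9 -135 0 0 0 0 -0.2;-12 -180 0 0 0 0 -0.2;-15 -225 0 0 0 0 -0.2;-18 -270 0 0 0 0 -0.2;-21 -310 0 0 0 0 -0.2;-23 -335 0 0 0 0 -0.2' && python3 -m jog '-1 -15 0 0 0 0 -0.2;-1 -27 0 0 0 0 -0.2;-1 -29 -10 0 0 0 -0.2;-1 -29 -25 0 0 0 -0.2;-1 -29 -36 0 0 0 -0.2;-1 -29 -36 0 0 0 -0.2;-1 -29 -36 0 0 0 -0.2'; python3 -c "
from h import *
o=status.get_obs();print(np.array(o['ft_force']).round(1))
save('scene','s5.png');save('top','t5.png')
r=lambda f,x,y,w,h:cv2.resize(cv2.imread('pics/'+f)[y:y+h,x:x+w],(400,480),interpolation=cv2.INTER_CUBIC)
cv2.imwrite('pics/c5.png',np.hstack([r('s5.png',160,70,125,150),r('s5.png',350,150,125,150)]))"
```

```text
clock: 17.48
eef_pos: [0.5753, 0.1029, 0.3]
ee_rot: [0.149, 0.989, -0.0, -0.0]
ft_force: [0.4, -0.2, -3.2]
finger_gap: 0.591
finger_force: 53.2
clock: 18.48
eef_pos: [0.5519, -0.2325, 0.2998]
ee_rot: [0.15, 0.989, 0.0, -0.001]
ft_force: [0.7, 0.8, -2.4]
finger_gap: 0.59
finger_force: 53.1
clock: 19.35
eef_pos: [0.5519, -0.2591, 0.2653]
ee_rot: [0.149, 0.989, -0.0, 0.0]
ft_force: [-0.8, 1.0, -2.7]
finger_gap: 0.587
finger_force: 53.1
[-0.8  1.  -2.7]
```

View pics/c5.png

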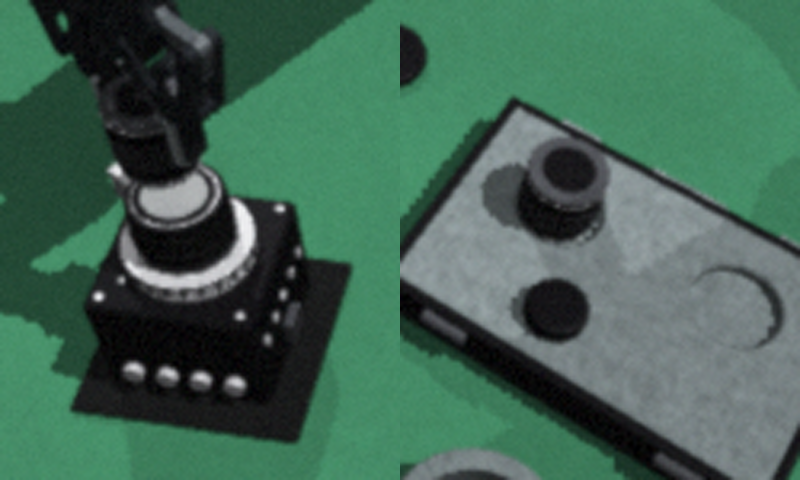

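```bash
python3 -c "
from h import *
S='s5.png'
print('exp top',w2px(S,(.5519,-.2591,.2285)),'seen',px2w(S,203.1,102.2,.2285),'lens',px2w(S,214.5,130.5,.148), 'exp foot',w2px(S,(.5519,-.2591,.1785)))
a=cv2.imread('pics/scene1.png')[185:225,385:420]; b=cv2.imread('pics/s5.png')
r=cv2.matchTemplate(b[175:235,375:430],a,cv2.TM_CCOEFF_NORMED);m=cv2.minMaxLoc(r);x,y=m[3];print(m[1],x-10,y-10)
print(r[y,x-1:x+2],r[y-1:y+2,x])
print('5mm up =',w2px(S,(.5498,.144,.081))-w2px(S,(.5498,.144,.076)))
print(np.array(status.get_obs()['qvel']).round(4))"
```

```text
exp top [204.43647261 100.11629271] seen [ 0.55776828 -0.25876375  0.2285    ] lens [ 0.55120861 -0.25803145  0.148     ] exp foot [210.49477009 119.69439105]
0.9741457104682922 0 0
[0.96566504 0.9741457  0.9238268 ] [0.9442229  0.9741457  0.89852417]
5mm up = [ 0.47641036 -1.37110728]
[-0.0015 -0.0001 -0.0006  0.0011 -0.0027  0.0002]
```

```bash
python3 -c "
from h import *
save('wrist','w6.png'); f=lambda p:w2px('w6.png',p).round(1)
c=np.array([.5519,-.2591]); print('lens',f((.5517,-.2595,.148)))
u=np.array([np.cos(1.272),np.sin(1.272)]);n=np.array([u[1],-u[0]])
for z in (.1785,.2285): print(z,[f((*(c+d*s*.026),z)) for d in (u,n) for s in (-1,1)],f((*c,z)))
"
```

```text
lens [320.6 219.3]
0.1785 [array([267.7, 240.7]), array([375.8, 240.6]), array([321.9, 188.3]), array([321.7, 288.9])] [321.8 240.6]
0.2285 [array([247.3, 297.9]), array([398.5, 297.7]), array([323.1, 226.7]), array([322.8, 361.3])] [322.9 297.8]
```

View pics/w6.png

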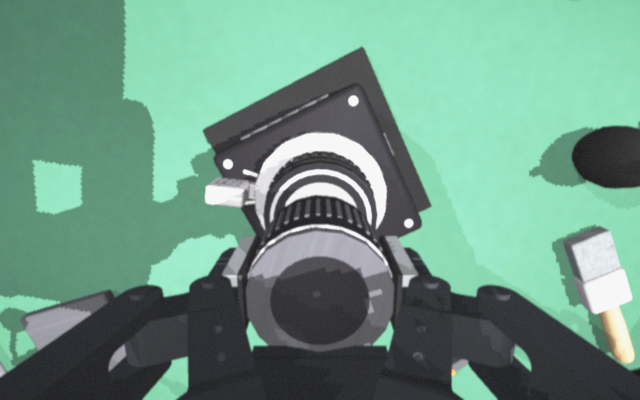

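The wrist view shows the held cell level. Its top edge is at row 227 and its sides at columns 245 and 397, all within 1–2 px of where a cell centred on the lens would appear.

```bash
python3 -c "
from h import *
print(job.job_done())"
```

```text
the job is handed in; nothing more can be done
None
```

The job is handed in, result not reported: the ring is turned to its locked mark, the lighter cell (about 1.5 N) stands back in its well, and the heavier one (about 2.6 N) is held level and centred about 3 cm above the lens.

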